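Tamp the ceramic packing level in its tray

TASK

Two of the loose ceramic packing chunks in the small steel tray lean up against each other like a tent, so its cover would not close. Take the tamper with the broad rectangular foot, press it squarely down into the tray until all the chunks lie flat on the tray floor (do not touch the chunks with the gripper), then stand the tamper upright on the worktop clear of the tray and let go.

Things in the scene. Friction and masses are not known exactly. Their poses are not given: they have to be found in the camera images.
- tamper_grip (a point): Loose tamper, 146 mm high, 0.28 kg, upright; point at its grip's centre, 106 mm above the foot's underside. Flat foot 62 (x) by 90 (y) by 12 mm; thin stem; grey grip 24 (x) by 50 (y) mm, 80 mm high, to the top. z up. Not the plunger near it: same grip, small round foot.
- tray_floor (a point): Centre of the inner floor (5 mm above the worktop) of the fixed steel tray: inside 84 (x) by 112 (y) mm, 26 deep, walls 4; z up. Two chunks lean nose to nose over this point, top 36 mm above it; two more lie flat (top 15 mm), one on each side. The chunks are slippery: a light push (a few N) straight down on the peak spreads the two flat. The foot fits in along y, 11 mm to spare.
- chunk_1: One leaning chunk: white ceramic oblong with round ends, 43 (its y) by 25 (x) by 15 (z) mm, loose; origin at its centre. Its lower end is toward the tray's -y end, its upper end over the tray's centre, at about 50 degrees. When flat its z is vertical and its origin 7.5 mm above the tray floor.
- chunk_2: The other leaning chunk, the same, its lower end toward the tray's +y end.
Not all that is in view belongs to the job. What is shaped like the chunk_1 but pink is not meant.

How it is judged:
By the outcome, as a careful person would: the job done as asked, in the order asked, and still so for the second after the job is handed in, with the robot touching nothing.
It also fails if it takes over 38 s, if anything falls off the work surface, if the arm or the gripper's body presses on something with over 40 N, if the wrist force passes 120 N, or if a joint passes its speed limit or range.

ROBOT

A 6-joint arm with a two-finger parallel gripper is mounted at the origin on a cart in front of the work surface, level with it; the furniture and walls round the work are solid. World frame = base frame: x ahead of the robot, y to its left, z up, the work surface at z = 0. Lengths are in m, angles in rad, forces in N, time in s.
With the tool pointing down it reaches from about 0.15 to 0.775 m from the base axis. Payload 6.1 kg.
Tool frame: the origin (TCP) lies midway between the tips of the shut fingers; the grasp point (between the pads) lies 19 mm behind it; z points along the fingers, y is the line along which they close (so a half turn about z gives the same grasp; the last joint's range is limited). The gripper opens to 85 mm and grips with 20 to 120 N. Pads are 22 mm wide; open, the fingers measure 114 mm over their backs; the gripper's body (76 mm by 85 mm) begins 54 mm behind the grasp point. The pads swing forward as they close: fully open they stand 13 mm farther back than shut.
Start: joints at [1.284, 0.126, -0.04, 1.405, 0, 1.571], TCP at [0.149, 0.504, 0.231] pointing down, gripper open.
Joint ranges: [-2.72, 2.72], [-0.95, 1.95], [-1.27, 1.35], [-1.78, 2.02], [-1.46, 1.47], [-3.14, 3.14]. Speed limits (rad/s): [2.39, 2.39, 3.01, 3.14, 3.14, 3.14].

INTERFACE

Orientations are given as [roll, pitch, yaw] about the fixed x, y, z axes, in that order (R = Rz(yaw) Ry(pitch) Rx(roll)).
In Python, from plant import env, viewer gives the robot as it stands. The module is installed in compiled form; this text tells all that it offers.
- The arm moves only by the tool move_arm, never from a script. Its argument "commands" is a list of rows, each an object with "jaw": the closure, from -1 (fully open) to 1 (shut); "offset": the shift along the tool's x, y, z in cm, a list of three; "twist": the turn, a rotation vector about the tool's x, y, z in degrees, a list of three. A call has 1 to 12 rows; each row shifts and turns the commanded pose from where the row before left it, along the tool's axes as they then stand; what a row does not reach is not made up. A row lasts 1/8 s, in which the tool goes at most 62.5 mm and 10.7 degrees, less where a joint would pass 70% of its speed; a pose out of reach is approached as far as the arm can. A call is refused whole if a number of a shift passes 6.25 or a number of a turn 10.7, either way. A call with a gripper value outside its range is refused whole. The fingers move at their own pace and stop on an object; "force" is the grip in N (left out, the last holds). Time passes only in rows, so rows that do not move let the fingers close. It gives the time, the measured TCP pose, the force, the opening and the grip force at its end, in the units of the state.
- env.get_state(): the state, without advancing time (a new reading comes with each control period).
- viewer.get_image(name): name is "scene" or "top"; returns (picture, depth): 420x560x3 uint8, red, green, blue; 420x560 float32, m along the optical axis (not along the pixel's ray), 0 where there is no reading.
- viewer.camera_model(name): a dict with "fx", "fy", "cx", "cy" (pixels), "rvec" (rotation vector, rad) and "tvec" (3), from world to camera coordinates, as OpenCV has them. Camera axes: x right, y down, z forward; pixel columns grow to the right and rows downward; lengths in m; the calibration is good to about 2 mm. A picture is of the moment at which its call begins. camera_model takes no time and is no camera call.
- env.job_done(): hands the job in; it is judged then, once.
The state is a dict: "time": time; "joint_positions": joint angles; "joint_velocities": joint speeds; "tau": joint torques, N m; "tcp_pos": TCP position; "tool_rot": TCP orientation; "ft_force": force on the tool from outside, world axes, zero at the start; "wrist_torque": the same for the moment, N m; "gripper_width": finger opening in m; "finger_force": force on a finger pad.
Only numpy, scipy, OpenCV 4.12 (cv2) and the standard library are available. Lean on these libraries where they do the work, as an engineer would, in place of code of your own. Each camera call takes 0.05 s, during which the arm holds its last target. There are 200 camera calls.

## Working session

There is one attempt and no reset: what is moved stays moved. The work goes in short steps, Python scripts to look and compute and a tool call to move; the robot and the scene stay as the last step left them, time stands still between calls to the robot, and variables do not carry over. Pictures are saved under pics/ and viewed, at most 10 in all, crops included, and the job is handed in when it is done.

Besides the shell and the picture viewer there is one more tool, called after ">>>" by a JSON object that holds its "op" and its "data", one argument or row to a line. move_arm: Moves the arm, as the interface text tells. Its arguments: {"type":"object","properties":{"commands":{"type":"array","items":{"type":"object","properties":{"jaw":{"type":"number"},"offset":{"type":"array","items":{"type":"number"}},"twist":{"type":"array","items":{"type":"number"}}}}},"force":{"type":"number"}},"required":["commands"]}

```bash
mkdir -p pics
cat > h.py <<'E'
import numpy as np, cv2
from plant import env, viewer
def shot(n):
    im,d=viewer.get_image(n); m=viewer.camera_model(n)
    R=cv2.Rodrigues(np.array(m["rvec"],float))[0]; t=np.array(m["tvec"],float).ravel()
    v,u=np.mgrid[0:420,0:560]
    c=np.stack([(u-m["cx"])/m["fx"]*d,(v-m["cy"])/m["fy"]*d,d],-1)
    P=(c-t)@R; P[d==0]=np.nan
    return im,P
def save(n,im): cv2.imwrite("pics/"+n,im[:,:,::-1])
E
python3 - <<'E'
from h import *
im,P=shot("top"); save("top1.png",im); np.save("top1.npy",P); 
im,P=shot("scene"); save("sc1.png",im); np.save("sc1.npy",P)
print(env.get_state())
E
```

```text
{'time': 0.1, 'joint_positions': array([ 1.28397449e+00,  1.26349123e-01, -4.04753767e-02,  1.40541218e+00,
        2.16831493e-05,  1.57082190e+00]), 'joint_velocities': array([ 1.54965325e-03,  3.17251944e-05,  2.72907708e-03,  1.83856659e-04,
        4.38591227e-05, -3.57330495e-04]), 'tau': array([-4.78721213e-04, -4.36904025e+01,  3.53605592e+01,  1.36272065e-02,
        1.26979926e-04, -3.63507795e-06]), 'tcp_pos': array([0.14841789, 0.50321112, 0.23060538]), 'tool_rot': array([-3.14015230e+00, -2.16462977e-05,  2.85474522e+00]), 'ft_force': array([-0.29417053, -0.37541167, -0.02410113]), 'wrist_torque': array([-0.04309837, -0.02204145,  0.02936379]), 'finger_force': 0.0, 'gripper_width': 0.0852875472359098}
```

View pics/top1.png

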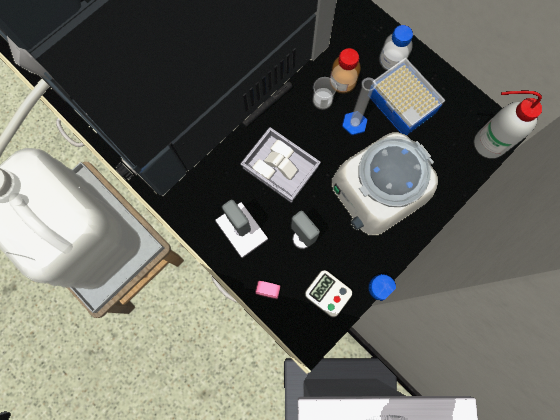

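View pics/sc1.png

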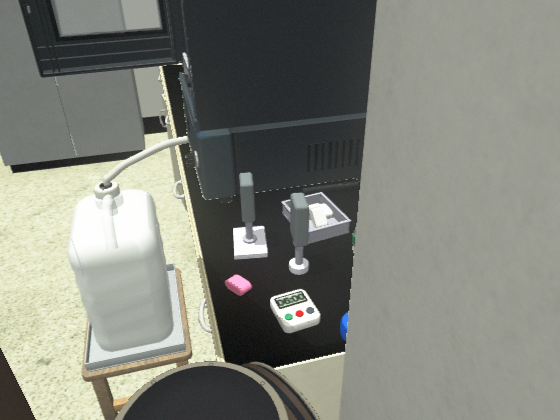

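The top view shows two candidates. The tamper with the broad white rectangular foot is at (240,225), and the plunger with the small round foot is at (304,230). The first fits the description. The tray with its tent is at (281,164), and the pink oblong at (268,289) is a decoy.

```bash
cat >> h.py <<'E'
def rect(P,mask,name):
    q=P[mask][:,:2]; (c,s,a)=cv2.minAreaRect((q*1000).astype(np.float32)); b=cv2.boxPoints((c,s,a))
    print(name,len(q),"centre",np.round(c,1),"size",np.round(s,1),"ang",round(a,1),"z",np.round(np.nanmedian(P[mask][:,2]),4))
def win(r0,r1,c0,c1):
    m=np.zeros((420,560),bool); m[r0:r1,c0:c1]=1; return m
E
python3 - <<'E'
from h import *
P=np.load("top1.npy"); im=cv2.imread("pics/top1.png"); z=P[...,2]
m=viewer.camera_model("top"); R=cv2.Rodrigues(np.array(m["rvec"],float))[0]; print("cam",-R.T@np.array(m["tvec"]).ravel()); print(R)
w=win(195,260,210,270)
rect(P,w&(z>.135)&(z<.155),"griptop"); rect(P,w&(z>.007)&(z<.018),"foot")
w2=win(205,250,285,325); rect(P,w2&(z>.135)&(z<.155),"plunger top"); rect(P,w2&(z>.005)&(z<.03),"plunger foot")
w3=win(120,205,235,325); rect(P,w3&(z>.026)&(z<.036)&(im.max(-1)>60),"rim"); rect(P,w3&(z>.034)&(z<.045),"peak")
for u,v in [(165,190),(245,115),(300,60),(330,50),(205,255),(160,225),(300,365),(354,124),(323,93),(390,180),(228,300),(267,289),(345,70)]: print((u,v),np.round(P[v,u],3))
S=np.load("sc1.npy")
for u,v in [(247,175),(247,190),(250,250),(299,195),(320,210)]: print("s",(u,v),np.round(S[v,u],3))
c=cv2.resize(im[125:265,200:340],None,fx=4,fy=4,interpolation=cv2.INTER_CUBIC); cv2.imwrite("pics/crop1.png",c)
E
```

```text
cam [0.28113705 0.1889795  0.91516895]
[[-6.30861672e-03 -9.99978643e-01 -1.70707806e-03]
 [-9.70284330e-01  6.53419844e-03 -2.41879357e-01]
 [ 2.41885345e-01  1.30426937e-04 -9.70304830e-01]]
griptop 426 centre [457.3 265. ] size [50.5 24. ] ang 35.9 z 0.1456
foot 1036 centre [457.4 265. ] size [91.1 61.9] ang 35.8 z 0.0123
plunger top 443 centre [438.  148.2] size [50.3 24.2] ang 39.6 z 0.1454
plunger foot 106 centre [429.  151.7] size [39.2 17.1] ang 51.4 z 0.0137
rim 864 centre [600.3 210.2] size [178.7  97.6] ang 53.0 z 0.0306
peak 230 centre [602.5 207.8] size [176.6  92.7] ang 64.7 z 0.0383
(165, 190) [0.528 0.408 0.039]
(245, 115) [0.681 0.258 0.039]
(300, 60) [0.788 0.148 0.061]
(330, 50) [0.847 0.081 0.001]
(205, 255) [ 0.409  0.335 -0.001]
(160, 225) [ 0.631  0.63  -0.799]
(300, 365) [ 0.205  0.155 -0.016]
(354, 124) [0.669 0.04  0.018]
(323, 93) [0.736 0.101 0.022]
(390, 180) [0.514 0.003 0.139]
(228, 300) [ 0.36   0.376 -0.803]
(267, 289) [0.342 0.215 0.016]
(345, 70) [0.755 0.063 0.08 ]
s (247, 175) [0.465 0.267 0.145]
s (247, 190) [0.437 0.249 0.133]
s (250, 250) [0.43  0.246 0.009]
s (299, 195) [0.448 0.153 0.145]
s (320, 210) [0.58  0.174 0.036]
```

View pics/crop1.png

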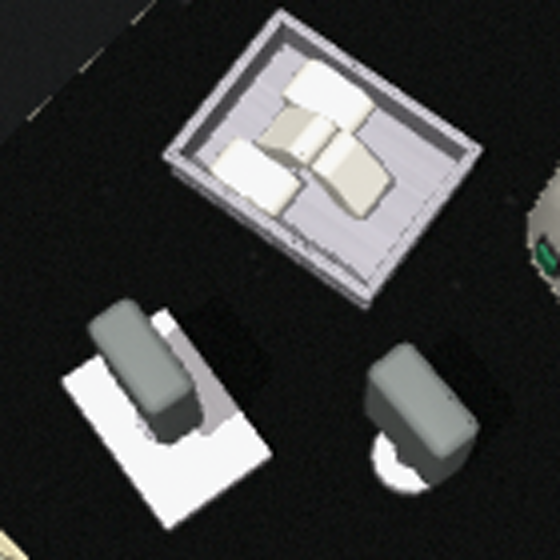

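The crop confirms it: the rectangular-footed tamper (crop 140,400) is the one meant, and the round-footed plunger (crop 420,430) is not. The tray and the tent are clear at crop (320,150).

Run:
```python
from h import *
P=np.load("top1.npy"); z=P[...,2]
m=viewer.camera_model("top"); R=cv2.Rodrigues(np.array(m["rvec"],float))[0]; t=np.array(m["tvec"],float).ravel(); C=-R.T@t
def ray(u,v,h):
    d=R.T@np.array([(u-m["cx"])/m["fx"],(v-m["cy"])/m["fy"],1]); return C+d*(h-C[2])/d[2]
k=np.array([ray(200+a/4-.4,125+b/4-.4,.031) for a,b in [(282,10),(482,150),(369,300),(163,156)]])[:,:2]
print("tray corners",k.round(4).tolist(),"centre",k.mean(0).round(4))
for i in range(4):
    e=k[(i+1)%4]-k[i]; print("edge",np.linalg.norm(e).round(4),np.degrees(np.arctan2(e[1],e[0])).round(1))
def ax(mask):
    q=P[mask][:,:2]*1000; b=cv2.boxPoints(cv2.minAreaRect(q.astype(np.float32))); e=[b[1]-b[0],b[2]-b[1]]; e=max(e,key=np.linalg.norm); return np.degrees(np.arctan2(e[1],e[0])),np.linalg.norm(e)
w=win(195,260,210,270); print("tamper long axis",ax(w&(z>.135)&(z<.155)),ax(w&(z>.007)&(z<.018)))
w2=win(205,250,285,325);print("plunger",ax(w2&(z>.135)&(z<.155)))
# hood profile: distance from tray centre along the normal
c=k.mean(0); e=k[1]-k[0]; e/=np.linalg.norm(e)
for nm,PP in (("top",P),("sc",np.load("sc1.npy"))):
    q=PP.reshape(-1,3); q=q[np.isfinite(q[:,0])]; d=q[:,:2]-c
    for lo,hi in [(.036,.06),(.06,.1),(.1,.15),(.15,.2),(.2,.3),(.3,.45),(.45,.7)]:
        s=(q[:,2]>lo)&(q[:,2]<hi)&(np.linalg.norm(d,axis=1)<.35)&(q[:,0]+q[:,1]>.85)
        if s.any():
            r=d[s]; i=np.argsort(np.linalg.norm(r,axis=1))[[0,len(r)//20]]; print(nm,lo,hi,s.sum(),r[i].round(3).tolist())
```

```text
tray corners [[0.658, 0.2086], [0.5842, 0.1113], [0.5092, 0.1672], [0.5822, 0.2665]] centre [0.5834 0.1884]
edge 0.1221 -127.2
edge 0.0935 143.3
edge 0.1232 53.7
edge 0.0954 -37.4
tamper long axis (np.float32(35.903137), np.float32(50.46237)) (np.float32(35.79023), np.float32(91.076225))
plunger (np.float32(39.63103), np.float32(50.259735))
top 0.036 0.06 1097 [[0.082, 0.083], [0.08, 0.087]]
top 0.06 0.1 2013 [[0.077, 0.088], [0.089, 0.078]]
top 0.1 0.15 2986 [[0.079, 0.086], [0.081, 0.086]]
top 0.15 0.2 3261 [[0.081, 0.083], [0.071, 0.095]]
top 0.2 0.3 7368 [[0.08, 0.084], [0.086, 0.081]]
top 0.3 0.45 12495 [[0.082, 0.082], [0.072, 0.094]]
top 0.45 0.7 9561 [[0.049, 0.116], [0.02, 0.146]]
sc 0.036 0.06 1424 [[0.088, 0.072], [0.073, 0.091]]
sc 0.06 0.1 2762 [[0.078, 0.082], [0.074, 0.09]]
sc 0.1 0.15 3796 [[0.082, 0.077], [0.071, 0.093]]
sc 0.15 0.2 4109 [[0.08, 0.079], [0.081, 0.084]]
sc 0.2 0.3 9004 [[0.083, 0.074], [0.096, 0.066]]
sc 0.3 0.45 11647 [[0.071, 0.086], [0.074, 0.09]]
```

>>> {"op": "move_arm", "data": {
  "commands": [
    {"jaw": -1,"offset": [-3.64,-1.41,0],"twist": [0,0,0]},
    {"jaw": -1,"offset": [-3.64,-1.41,0],"twist": [0,0,0]},
    {"jaw": -1,"offset": [-3.64,-1.41,0],"twist": [0,0,0]},
    {"jaw": -1,"offset": [-3.64,-1.41,0],"twist": [0,0,0]},
    {"jaw": -1,"offset": [-3.64,-1.41,0],"twist": [0,0,0]},
    {"jaw": -1,"offset": [-3.64,-1.41,0],"twist": [0,0,0]},
    {"jaw": -1,"offset": [-3.64,-1.41,0],"twist": [0,0,0]},
    {"jaw": -1,"offset": [-3.64,-1.41,0],"twist": [0,0,0]},
    {"jaw": -1,"offset": [-3.64,-1.41,0],"twist": [0,0,0]},
    {"jaw": -1,"offset": [-3.64,-1.41,0],"twist": [0,0,0]}
  ],
  "force": 80
}}

```text
time: 1.35
tcp_pos: [0.4585, 0.2643, 0.2309]
tool_rot: [-3.141, -0.001, 2.855]
ft_force: [-0.2, 0.7, 0.6]
gripper_width: 0.0852
finger_force: 0.0
```

>>> {"op": "move_arm", "data": {
  "commands": [
    {"jaw": -1,"offset": [0,0,0],"twist": [0,0,10.65]},
    {"jaw": -1,"offset": [0,0,0],"twist": [0,0,10.65]},
    {"jaw": -1,"offset": [0,0,0],"twist": [0,0,10.65]},
    {"jaw": -1,"offset": [0,0,0],"twist": [0,0,10.65]},
    {"jaw": -1,"offset": [0,0,0],"twist": [0,0,10.65]},
    {"jaw": -1,"offset": [0,0,0],"twist": [0,0,10.65]},
    {"jaw": -1,"offset": [0,0,0],"twist": [0,0,10.65]},
    {"jaw": -1,"offset": [0,0,0],"twist": [0,0,10.65]},
    {"jaw": -1,"offset": [0,0,0],"twist": [0,0,10.65]},
    {"jaw": -1,"offset": [0,0,0],"twist": [0,0,10.65]},
    {"jaw": -1,"offset": [0,0,0],"twist": [0,0,10.65]},
    {"jaw": -1,"offset": [0,0,0],"twist": [0,0,10.65]}
  ]
}}

```text
time: 2.85
tcp_pos: [0.4575, 0.2652, 0.2308]
tool_rot: [-3.141, 0.001, 0.618]
ft_force: [-0.1, 0.1, -0.5]
gripper_width: 0.0855
finger_force: 0.0
```

>>> {"op": "move_arm", "data": {
  "commands": [
    {"jaw": -1,"offset": [0,0,2.5],"twist": [0,0,0]},
    {"jaw": -1,"offset": [0,0,2.5],"twist": [0,0,0]},
    {"jaw": -1,"offset": [0,0,2.5],"twist": [0,0,0]},
    {"jaw": -1,"offset": [0,0,2.5],"twist": [0,0,0]},
    {"jaw": -1,"offset": [0,0,2.2],"twist": [0,0,0]},
    {"jaw": -1,"offset": [0,0,2.0],"twist": [0,0,0]},
    {"jaw": -1,"offset": [0,0,0],"twist": [0,0,0]}
  ]
}}

```text
time: 3.72
tcp_pos: [0.4565, 0.2646, 0.0875]
tool_rot: [-3.141, 0.004, 0.624]
ft_force: [-0.3, -0.2, -0.3]
gripper_width: 0.0854
finger_force: 0.0
```

>>> {"op": "move_arm", "data": {
  "commands": [
    {"jaw": 1,"offset": [0,0,0],"twist": [0,0,0]},
    {"jaw": 1,"offset": [0,0,0],"twist": [0,0,0]},
    {"jaw": 1,"offset": [0,0,0],"twist": [0,0,0]},
    {"jaw": 1,"offset": [0,0,0],"twist": [0,0,0]},
    {"jaw": 1,"offset": [0,0,0],"twist": [0,0,0]},
    {"jaw": 1,"offset": [0,0,0],"twist": [0,0,0]},
    {"jaw": 1,"offset": [0,0,0],"twist": [0,0,0]},
    {"jaw": 1,"offset": [0,0,0],"twist": [0,0,0]}
  ]
}}

```text
time: 4.72
tcp_pos: [0.4584, 0.2653, 0.09]
tool_rot: [3.141, -0.001, 0.624]
ft_force: [1.3, -1.8, 5.8]
gripper_width: 0.0235
finger_force: 78.9
```

>>> {"op": "move_arm", "data": {
  "commands": [
    {"jaw": 1,"offset": [0,0,-1],"twist": [0,0,0]},
    {"jaw": 1,"offset": [0,0,-2],"twist": [0,0,0]},
    {"jaw": 1,"offset": [0,0,-2],"twist": [0,0,0]},
    {"jaw": 1,"offset": [0,0,-2],"twist": [0,0,0]},
    {"jaw": 1,"offset": [0,0,-2],"twist": [0,0,0]},
    {"jaw": 1,"offset": [0,0,0],"twist": [0,0,0]}
  ]
}}

```text
time: 5.48
tcp_pos: [0.4581, 0.2658, 0.1804]
tool_rot: [-3.141, -0.002, 0.624]
ft_force: [1.2, -0.8, -3.1]
gripper_width: 0.0232
finger_force: 78.6
```

>>> {"op": "move_arm", "data": {
  "commands": [
    {"jaw": 1,"offset": [0.57,1.36,0],"twist": [0,0,0]},
    {"jaw": 1,"offset": [1.03,2.45,0],"twist": [0,0,0]},
    {"jaw": 1,"offset": [1.26,2.99,0],"twist": [0,0,0]},
    {"jaw": 1,"offset": [1.26,2.99,0],"twist": [0,0,0]},
    {"jaw": 1,"offset": [1.03,2.46,0],"twist": [0,0,0]},
    {"jaw": 1,"offset": [0.57,1.36,0],"twist": [0,0,0]},
    {"jaw": 1,"offset": [0,0,0],"twist": [0,0,-5.75]},
    {"jaw": 1,"offset": [0,0,0],"twist": [0,0,-5.75]},
    {"jaw": 1,"offset": [0,0,0],"twist": [0,0,-5.75]},
    {"jaw": 1,"offset": [0,0,0],"twist": [0,0,0]},
    {"jaw": 1,"offset": [0,0,0],"twist": [0,0,0]}
  ]
}}

```text
time: 6.85
tcp_pos: [0.5835, 0.1883, 0.1789]
tool_rot: [-3.141, 0.001, 0.924]
ft_force: [0.1, 0.2, -3.1]
gripper_width: 0.0232
finger_force: 78.8
```

Run:
```python
from h import *
im,P=shot("top"); save("top2.png",im)
im2,P2=shot("scene"); z=P[...,2]
s=env.get_state(); print(s["tcp_pos"],s["tool_rot"],s["ft_force"])
c=np.hstack([cv2.resize(a,None,fx=3,fy=3,interpolation=cv2.INTER_CUBIC) for a in (im[100:240,215:345],im2[130:270,260:390])]); save("crop2.png",c)
# foot underside/top level in scene view
q=P2.reshape(-1,3);rgb=im2.reshape(-1,3)
m=(q[:,2]>.06)&(q[:,2]<.12)&(rgb.min(1)>150)&(np.linalg.norm(q[:,:2]-[.583,.188],axis=1)<.1)
print("foot pts scene",m.sum(),np.percentile(q[m],[2,50,98],axis=0).round(4))
q=P.reshape(-1,3);rgb=im.reshape(-1,3)
m=(q[:,2]>.08)&(q[:,2]<.105)&(rgb.min(1)>100)&(np.linalg.norm(q[:,:2]-[.583,.188],axis=1)<.1)
print("foot top",m.sum(),cv2.minAreaRect((q[m][:,:2]*1000).astype(np.float32)),np.percentile(q[m][:,2],[5,50,95]))
A=np.c_[q[m][:,:2]-q[m][:,:2].mean(0),np.ones(m.sum())]; print("slopes",np.linalg.lstsq(A,q[m][:,2],rcond=None)[0])
```

```text
[0.5836272  0.18831446 0.17909305] [-3.14137893e+00  2.70256521e-04  9.24398262e-01] [ 0.2216793  -0.07321463 -2.90200759]
foot pts scene 796 [[0.533  0.1375 0.0911]
 [0.5689 0.1773 0.0998]
 [0.6124 0.2318 0.1051]]
foot top 799 ((576.6665649414062, 192.38632202148438), (90.13990783691406, 48.19510269165039), 53.475318908691406) [0.09629039 0.10065751 0.10353909]
slopes [ 0.05351939 -0.03349358  0.1004494 ]
```

View pics/crop2.png

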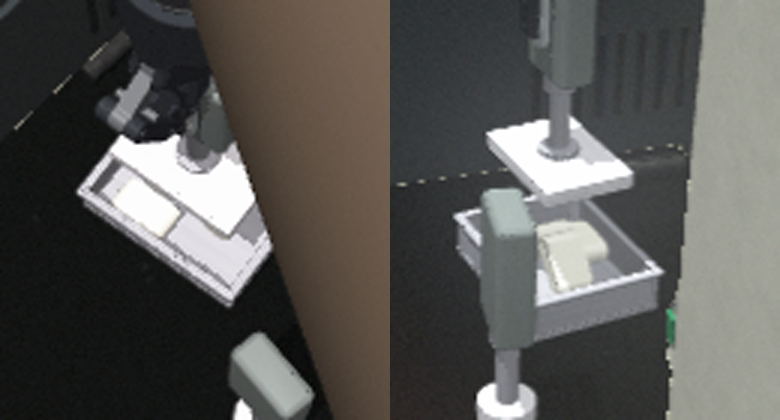

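The foot hangs over the tray, roughly centred (left crop 190,180; right crop 560,160), with the tent under it. The fit suggests a slight foot tilt, so I'll check that against a reference fit.

```bash
cat >> h.py <<'E'
def plane(P,im,c,zl,zh,r=.075,lum=130):
    q=P.reshape(-1,3); rgb=im.reshape(-1,3)
    d=q[:,:2]-c; n=np.linalg.norm(d,axis=1)
    m=(q[:,2]>zl)&(q[:,2]<zh)&(rgb.min(1)>lum)&(n<r)&(n>.02); q=q[m]
    for _ in range(8):
        A=np.c_[q[:,:2]-c,np.ones(len(q))]; x=np.linalg.lstsq(A,q[:,2],rcond=None)[0]; e=abs(A@x-q[:,2]); q=q[e<max(2.0*np.median(e),.0008)]
    return len(q),x.round(4)
E
python3 - <<'E'
from h import *
P=np.load("top1.npy"); S=np.load("sc1.npy"); i1=cv2.imread("pics/top1.png")[:,:,::-1]; i2=cv2.imread("pics/sc1.png")[:,:,::-1]
c0=np.array([.4574,.265]); c=np.array([.5834,.1884])
print("ref top",plane(P,i1,c0,.006,.02)); print("ref scene",plane(S,i2,c0,.003,.022))
im,P=shot("top"); i2,S=shot("scene")
print("top",plane(P,im,c,.09,.108)); print("scene",plane(S,i2,c,.093,.108))
np.savez("b.npz",P=P,im=im,S=S,i2=i2)
q=P.reshape(-1,3); m=(q[:,2]>.093)&(q[:,2]<.108)&(im.reshape(-1,3).min(1)>130); d=q[m][:,:2]-c
a=np.radians(53); L=d@[np.cos(a),np.sin(a)]; W=d@[np.sin(a),-np.cos(a)]; k=np.hypot(L,W)<.075
print("L",np.percentile(L[k],[0.5,99.5]),"W",np.percentile(W[k],[0.5,99.5]))
m=(S.reshape(-1,3)[:,2]>.093)&(S.reshape(-1,3)[:,2]<.108)&(i2.reshape(-1,3).min(1)>130); d=S.reshape(-1,3)[m][:,:2]-c
L=d@[np.cos(a),np.sin(a)]; W=d@[np.sin(a),-np.cos(a)]; k=np.hypot(L,W)<.075
print("scene L",np.percentile(L[k],[0.5,99.5]),"W",np.percentile(W[k],[0.5,99.5]))
E
```

```text
ref top (552, array([-0.0055,  0.0028,  0.0123]))
ref scene (392, array([0.0005, 0.0002, 0.011 ]))
top (308, array([-0.0009,  0.0028,  0.1009]))
scene (339, array([0.0009, 0.0015, 0.1001]))
L [-0.0453455   0.04238378] W [-0.03146431  0.01411463]
scene L [-0.04876595  0.04010538] W [-0.03278984  0.02880214]
```

No tilt after outlier rejection: the slopes match the reference, and the foot's underside is at about z = 0.0885. It is centred within about 3 mm against 11 mm of clearance.

>>> {"op": "move_arm", "data": {
  "commands": [
    {"jaw": 1,"offset": [0.1,0,1.5],"twist": [0,0,0]},
    {"jaw": 1,"offset": [0.1,0,1.5],"twist": [0,0,0]},
    {"jaw": 1,"offset": [0,0,1],"twist": [0,0,0]},
    {"jaw": 1,"offset": [0,0,0.4],"twist": [0,0,0]},
    {"jaw": 1,"offset": [0,0,0.3],"twist": [0,0,0]},
    {"jaw": 1,"offset": [0,0,0.3],"twist": [0,0,0]},
    {"jaw": 1,"offset": [0,0,0.2],"twist": [0,0,0]},
    {"jaw": 1,"offset": [0,0,0.2],"twist": [0,0,0]}
  ]
}}

```text
time: 8.05
tcp_pos: [0.5851, 0.19, 0.1255]
tool_rot: [3.141, -0.0, 0.925]
ft_force: [-0.4, 0.4, -2.7]
gripper_width: 0.0234
finger_force: 78.9
```

>>> {"op": "move_arm", "data": {
  "commands": [
    {"jaw": 1,"offset": [0,0,0.2],"twist": [0,0,0]},
    {"jaw": 1,"offset": [0,0,0.2],"twist": [0,0,0]},
    {"jaw": 1,"offset": [0,0,0.2],"twist": [0,0,0]},
    {"jaw": 1,"offset": [0,0,0.2],"twist": [0,0,0]}
  ]
}}

```text
time: 8.55
tcp_pos: [0.5849, 0.1899, 0.1171]
tool_rot: [-3.142, 0.0, 0.925]
ft_force: [-0.1, 0.7, -3.2]
gripper_width: 0.0231
finger_force: 78.8
```

>>> {"op": "move_arm", "data": {
  "commands": [
    {"jaw": 1,"offset": [0,0,0.2],"twist": [0,0,0]},
    {"jaw": 1,"offset": [0,0,0.2],"twist": [0,0,0]},
    {"jaw": 1,"offset": [0,0,0.1],"twist": [0,0,0]},
    {"jaw": 1,"offset": [0,0,0],"twist": [0,0,0]}
  ]
}}

```text
time: 9.05
tcp_pos: [0.5849, 0.1899, 0.1122]
tool_rot: [-3.142, 0.0, 0.925]
ft_force: [-0.9, 0.4, -2.6]
gripper_width: 0.023
finger_force: 78.8
```

>>> {"op": "move_arm", "data": {
  "commands": [
    {"jaw": 1,"offset": [0,0,0.1],"twist": [0,0,0]},
    {"jaw": 1,"offset": [0,0,0],"twist": [0,0,0]}
  ]
}}

```text
time: 9.3
tcp_pos: [0.5849, 0.1899, 0.1112]
tool_rot: [-3.142, 0.0, 0.925]
ft_force: [0.4, 1.0, -3.6]
gripper_width: 0.0233
finger_force: 78.8
```

Still no contact force; I'll continue in small steps.

>>> {"op": "move_arm", "data": {
  "commands": [
    {"jaw": 1,"offset": [0,0,0.1],"twist": [0,0,0]},
    {"jaw": 1,"offset": [0,0,0.05],"twist": [0,0,0]},
    {"jaw": 1,"offset": [0,0,0],"twist": [0,0,0]}
  ]
}}

```text
time: 9.68
tcp_pos: [0.5849, 0.1899, 0.1097]
tool_rot: [-3.142, 0.0, 0.925]
ft_force: [-0.2, -0.2, -2.5]
gripper_width: 0.0229
finger_force: 78.8
```

>>> {"op": "move_arm", "data": {
  "commands": [
    {"jaw": 1,"offset": [0,0,0.1],"twist": [0,0,0]},
    {"jaw": 1,"offset": [0,0,0],"twist": [0,0,0]}
  ]
}}

```text
time: 9.93
tcp_pos: [0.5851, 0.19, 0.1091]
tool_rot: [3.141, -0.0, 0.925]
ft_force: [-0.1, -0.4, -1.1]
gripper_width: 0.0227
finger_force: 78.9
```

Contact is starting.

>>> {"op": "move_arm", "data": {
  "commands": [
    {"jaw": 1,"offset": [0,0,0.1],"twist": [0,0,0]},
    {"jaw": 1,"offset": [0,0,0],"twist": [0,0,0]}
  ]
}}

```text
time: 10.18
tcp_pos: [0.5852, 0.1899, 0.109]
tool_rot: [3.141, -0.001, 0.925]
ft_force: [-0.7, -1.6, 5.1]
gripper_width: 0.0233
finger_force: 79.8
```

Run:
```python
from h import *
im2,P2=shot("scene"); im,P=shot("top"); s=env.get_state(); print(s["tcp_pos"],s["ft_force"])
c=np.array([.5834,.1884]); print(plane(P2,im2,c,.026,.042,r=.05))
c=np.hstack([cv2.resize(a,None,fx=3,fy=3,interpolation=cv2.INTER_CUBIC) for a in (im[100:240,215:345],im2[130:270,260:390])]); save("crop3.png",c)
```

```text
[0.58519527 0.1899146  0.10898186] [-1.86714199 -1.55901377  5.34698326]
(220, array([-0.0025,  0.0029,  0.0302]))
```

View pics/crop3.png

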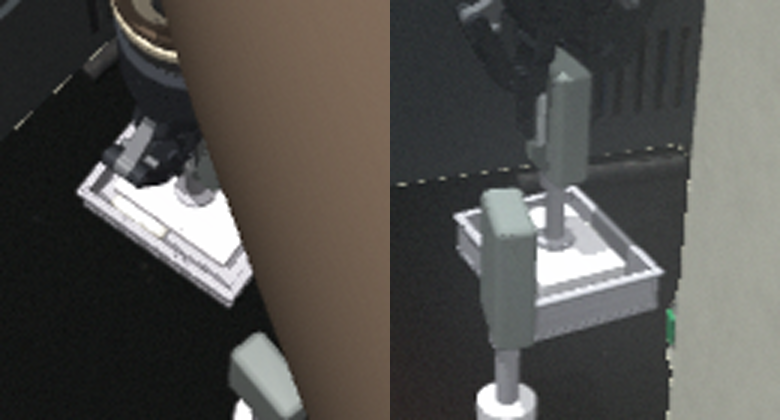

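The foot is level inside the tray (right crop 565,245), its underside at about z = 0.02, which is chunk-top height. I'll press a bit firmer, then lift.

>>> {"op": "move_arm", "data": {
  "commands": [
    {"jaw": 1,"offset": [0,0,0.1],"twist": [0,0,0]},
    {"jaw": 1,"offset": [0,0,0.05],"twist": [0,0,0]},
    {"jaw": 1,"offset": [0,0,0],"twist": [0,0,0]},
    {"jaw": 1,"offset": [0,0,0],"twist": [0,0,0]}
  ]
}}

```text
time: 10.78
tcp_pos: [0.5853, 0.1899, 0.1089]
tool_rot: [3.14, -0.002, 0.925]
ft_force: [-2.9, -2.5, 12.7]
gripper_width: 0.0234
finger_force: 81.2
```

>>> {"op": "move_arm", "data": {
  "commands": [
    {"jaw": 1,"offset": [0,0,-0.5],"twist": [0,0,0]},
    {"jaw": 1,"offset": [0,0,-1],"twist": [0,0,0]},
    {"jaw": 1,"offset": [0,0,-1.5],"twist": [0,0,0]},
    {"jaw": 1,"offset": [0,0,-2],"twist": [0,0,0]},
    {"jaw": 1,"offset": [0,0,-2],"twist": [0,0,0]},
    {"jaw": 1,"offset": [0,0,0],"twist": [0,0,0]}
  ]
}}

```text
time: 11.52
tcp_pos: [0.5861, 0.1903, 0.1786]
tool_rot: [3.139, -0.003, 0.925]
ft_force: [-0.6, 0.7, -4.0]
gripper_width: 0.023
finger_force: 79.1
```

>>> {"op": "move_arm", "data": {
  "commands": [
    {"jaw": 1,"offset": [-0.18,-1.5,0],"twist": [0,0,0]},
    {"jaw": 1,"offset": [-0.32,-2.65,0],"twist": [0,0,0]},
    {"jaw": 1,"offset": [-0.38,-3.23,0],"twist": [0,0,0]},
    {"jaw": 1,"offset": [-0.38,-3.23,0],"twist": [0,0,0]},
    {"jaw": 1,"offset": [-0.32,-2.65,0],"twist": [0,0,0]},
    {"jaw": 1,"offset": [-0.18,-1.5,0],"twist": [0,0,0]},
    {"jaw": 1,"offset": [0,0,0],"twist": [0,0,5.75]},
    {"jaw": 1,"offset": [0,0,0],"twist": [0,0,5.75]},
    {"jaw": 1,"offset": [0,0,0],"twist": [0,0,5.75]},
    {"jaw": 1,"offset": [0,0,0],"twist": [0,0,0]},
    {"jaw": 1,"offset": [0,0,0],"twist": [0,0,0]}
  ]
}}

```text
time: 12.9
tcp_pos: [0.4562, 0.2646, 0.176]
tool_rot: [-3.142, 0.001, 0.626]
ft_force: [0.3, 0.2, -2.8]
gripper_width: 0.0238
finger_force: 79.1
```

Run:
```python
from h import *
im2,P2=shot("scene"); im,P=shot("top"); s=env.get_state(); print(s["tcp_pos"],s["tool_rot"],s["ft_force"])
for n,Q,I in (("top",P,im),("sc",P2,im2)):
    q=Q.reshape(-1,3); d=q[:,:2]-[.5834,.1884]; a=np.radians(53); L=d@[np.cos(a),np.sin(a)]; W=d@[np.sin(a),-np.cos(a)]
    m=(abs(L)<.05)&(abs(W)<.036)&(q[:,2]<.06)&(I.reshape(-1,3).min(1)>20); print(n,m.sum(),"z pct",np.percentile(q[m][:,2],[5,25,50,75,95,99,100]).round(4))
print("foot",plane(P,im,np.array([.4575,.265]),.088,.11),plane(P2,im2,np.array([.4575,.265]),.088,.11))
c=np.hstack([cv2.resize(a,None,fx=3,fy=3,interpolation=cv2.INTER_CUBIC) for a in (im[110:250,215:345],im2[110:250,225:355])]); save("crop4.png",c)
```

```text
[0.45632925 0.26460461 0.17612877] [-3.14159050e+00  2.77953029e-04  6.25211888e-01] [ 0.60699521 -0.9346796  -2.80152478]Traceback (most recent call last):
  File "<stdin>", line 5, in <module>
    return _quantile_unchecked(
        a, q, axis, out, overwrite_input, method, keepdims, weights)
    return _ureduce(a,
                    func=_quantile_ureduce_func,
    ...<5 lines>...
                    overwrite_input=overwrite_input,
                    method=method)
    r = func(a, **kwargs)
    result = _quantile(arr,
                       quantiles=q,
    ...<2 lines>...
                       out=out,
                       weights=wgt)
    slices_having_nans = np.isnan(arr[-1, ...])
                                  ~~~^^^^^^^^^
IndexError: index -1 is out of bounds for axis 0 with size 0
```

Run:
```python
from h import *
im2,P2=shot("scene")
q=P2.reshape(-1,3); d=q[:,:2]-[.5834,.1884]; a=np.radians(53); L=d@[np.cos(a),np.sin(a)]; W=d@[np.sin(a),-np.cos(a)]
m=(abs(L)<.05)&(abs(W)<.036)&(q[:,2]<.06); print(m.sum(),"z pct",np.percentile(q[m][:,2],[5,25,50,75,95,99,100]).round(4))
print("foot",plane(P2,im2,np.array([.4565,.2646]),.088,.11))
save("crop4.png",cv2.resize(im2[110:280,215:375],None,fx=3.5,fy=3.5,interpolation=cv2.INTER_CUBIC))
```

```text
470 z pct [0.003  0.0136 0.0171 0.0182 0.0194 0.0199 0.0207]
foot (417, array([ 0.005 , -0.0007,  0.0971]))
```

View pics/crop4.png

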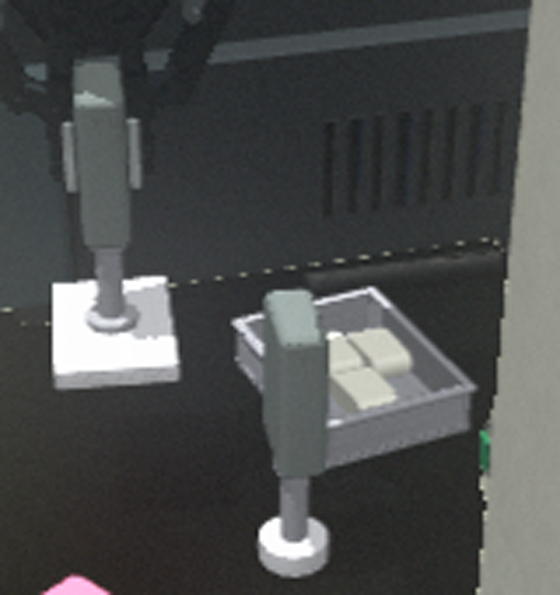

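The chunks lie flat: nothing in the tray rises above z = 0.0207, and a flat top should be at 0.020. Next I'll set the tamper down at its old clear spot.

>>> {"op": "move_arm", "data": {
  "commands": [
    {"jaw": 1,"offset": [0,0,1.5],"twist": [0,0,0]},
    {"jaw": 1,"offset": [0,0,2],"twist": [0,0,0]},
    {"jaw": 1,"offset": [0,0,2],"twist": [0,0,0]},
    {"jaw": 1,"offset": [0,0,1.5],"twist": [0,0,0]},
    {"jaw": 1,"offset": [0,0,0.7],"twist": [0,0,0]},
    {"jaw": 1,"offset": [0,0,0.4],"twist": [0,0,0]},
    {"jaw": 1,"offset": [0,0,0.2],"twist": [0,0,0]},
    {"jaw": 1,"offset": [0,0,0.1],"twist": [0,0,0]},
    {"jaw": 1,"offset": [0,0,0],"twist": [0,0,0]}
  ]
}}

```text
time: 14.18
tcp_pos: [0.4566, 0.2648, 0.0926]
tool_rot: [3.142, -0.001, 0.624]
ft_force: [0.1, 1.0, -2.9]
gripper_width: 0.0229
finger_force: 79.1
```

>>> {"op": "move_arm", "data": {
  "commands": [
    {"jaw": 1,"offset": [0,0,0.1],"twist": [0,0,0]},
    {"jaw": 1,"offset": [0,0,0.1],"twist": [0,0,0]},
    {"jaw": 1,"offset": [0,0,0],"twist": [0,0,0]}
  ]
}}

```text
time: 14.55
tcp_pos: [0.4564, 0.2646, 0.0902]
tool_rot: [-3.142, 0.0, 0.624]
ft_force: [0.4, -0.2, -3.9]
gripper_width: 0.0231
finger_force: 79.1
```

>>> {"op": "move_arm", "data": {
  "commands": [
    {"jaw": 1,"offset": [0,0,0.1],"twist": [0,0,0]},
    {"jaw": 1,"offset": [0,0,0],"twist": [0,0,0]}
  ]
}}

```text
time: 14.8
tcp_pos: [0.4565, 0.2646, 0.09]
tool_rot: [3.141, -0.001, 0.624]
ft_force: [-2.0, -1.9, 4.1]
gripper_width: 0.0234
finger_force: 79.8
```

>>> {"op": "move_arm", "data": {
  "commands": [
    {"jaw": 0.3,"offset": [0,0,0],"twist": [0,0,0]},
    {"jaw": 0,"offset": [0,0,0],"twist": [0,0,0]},
    {"jaw": -0.5,"offset": [0,0,0],"twist": [0,0,0]},
    {"jaw": -1,"offset": [0,0,0],"twist": [0,0,0]},
    {"jaw": -1,"offset": [0,0,0],"twist": [0,0,0]},
    {"jaw": -1,"offset": [0,0,0],"twist": [0,0,0]},
    {"jaw": -1,"offset": [0,0,0],"twist": [0,0,0]},
    {"jaw": -1,"offset": [0,0,0],"twist": [0,0,0]}
  ],
  "force": 20
}}

```text
time: 15.8
tcp_pos: [0.4564, 0.2647, 0.0893]
tool_rot: [3.142, -0.0, 0.624]
ft_force: [-0.6, -0.3, -0.9]
gripper_width: 0.0857
finger_force: 0.0
```

>>> {"op": "move_arm", "data": {
  "commands": [
    {"jaw": -1,"offset": [0,0,-1],"twist": [0,0,0]},
    {"jaw": -1,"offset": [0,0,-2],"twist": [0,0,0]},
    {"jaw": -1,"offset": [0,0,-3],"twist": [0,0,0]},
    {"jaw": -1,"offset": [0,0,-3],"twist": [0,0,0]},
    {"jaw": -1,"offset": [0,0,-3],"twist": [0,0,0]},
    {"jaw": -1,"offset": [0,0,-2],"twist": [0,0,0]},
    {"jaw": -1,"offset": [0,0,0],"twist": [0,0,0]},
    {"jaw": -1,"offset": [0,0,0],"twist": [0,0,0]}
  ]
}}

```text
time: 16.8
tcp_pos: [0.4562, 0.2646, 0.2287]
tool_rot: [-3.142, 0.001, 0.624]
ft_force: [0.1, -1.0, 0.5]
gripper_width: 0.0855
finger_force: 0.0
```

Run:
```python
from h import *
im2,P2=shot("scene"); s=env.get_state(); print(s["time"],s["tcp_pos"],s["gripper_width"])
q=P2.reshape(-1,3); d=q[:,:2]-[.5834,.1884]; a=np.radians(53); L=d@[np.cos(a),np.sin(a)]; W=d@[np.sin(a),-np.cos(a)]
m=(abs(L)<.05)&(abs(W)<.036)&(q[:,2]<.06); print("tray z",np.percentile(q[m][:,2],[50,99,100]).round(4))
print("foot",plane(P2,im2,np.array([.4565,.2646]),.003,.022))
save("crop5.png",cv2.resize(im2[110:280,215:375],None,fx=3.5,fy=3.5))
```

```text
16.85 [0.45604801 0.2644245  0.22832288] 0.08550888167903908
tray z [0.0171 0.02   0.0203]
foot (371, array([ 0.0017, -0.0043,  0.0109]))
```

View pics/crop5.png

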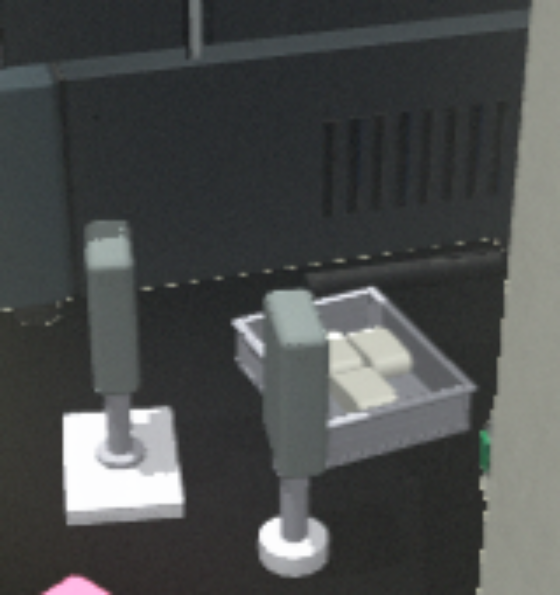

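The tamper stands upright and free (120,370) and the gripper is clear. One chunk is hidden behind the plunger, so I'll swing the arm aside for a top view.

>>> {"op": "move_arm", "data": {
  "commands": [
    {"jaw": -1,"offset": [-0.5,-1.6,-1],"twist": [0,0,0]},
    {"jaw": -1,"offset": [-1,-3.2,0],"twist": [0,0,0]},
    {"jaw": -1,"offset": [-1.2,-4,0],"twist": [0,0,0]},
    {"jaw": -1,"offset": [-1.2,-4,0],"twist": [0,0,0]},
    {"jaw": -1,"offset": [-1.2,-4,0],"twist": [0,0,0]},
    {"jaw": -1,"offset": [-1.2,-4,0],"twist": [0,0,0]},
    {"jaw": -1,"offset": [-1,-3,0],"twist": [0,0,0]},
    {"jaw": -1,"offset": [0,0,0],"twist": [0,0,0]},
    {"jaw": -1,"offset": [0,0,0],"twist": [0,0,0]}
  ]
}}

```text
time: 17.98
tcp_pos: [0.3168, 0.3306, 0.2451]
tool_rot: [-3.064, 0.001, 0.758]
ft_force: [0.6, 0.4, 0.6]
gripper_width: 0.0857
finger_force: 0.0
```

Run:
```python
from h import *
im,P=shot("top"); s=env.get_state(); print(s["time"],s["tcp_pos"])
q=P.reshape(-1,3); d=q[:,:2]-[.5834,.1884]; a=np.radians(53); L=d@[np.cos(a),np.sin(a)]; W=d@[np.sin(a),-np.cos(a)]
m=(abs(L)<.05)&(abs(W)<.036)&(q[:,2]<.06); print("tray z",m.sum(),np.percentile(q[m][:,2],[50,99,100]).round(4))
save("crop6.png",cv2.resize(im[115:265,200:340],None,fx=3.8,fy=3.8))
```

```text
18.025 [0.31691159 0.33059937 0.2449887 ]
tray z 1705 [0.016  0.0222 0.0245]
```

View pics/crop6.png

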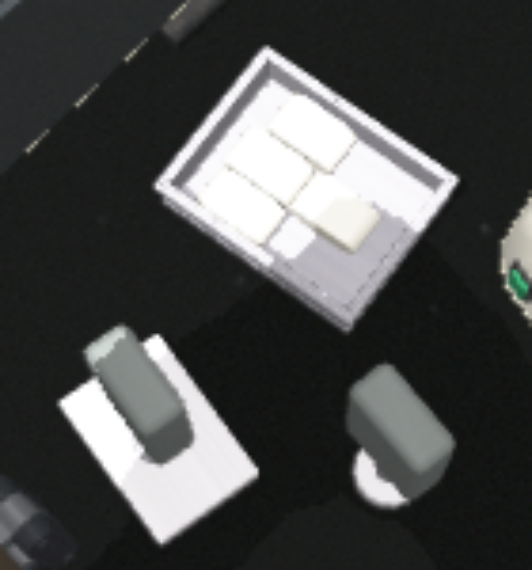

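All four chunks appear flat side by side (crop 225–345, 130–230). I'll check quickly where the highest readings sit.

Run:
```python
from h import *
im,P=shot("top")
q=P.reshape(-1,3); d=q[:,:2]-[.5834,.1884]; a=np.radians(53); L=d@[np.cos(a),np.sin(a)]; W=d@[np.sin(a),-np.cos(a)]
m=(abs(L)<.054)&(abs(W)<.04)
for w in np.arange(-.04,.04,.01):
    r=[]
    for l in np.arange(-.055,.055,.01):
        k=m&(L>=l)&(L<l+.01)&(W>=w)&(W<w+.01); r.append(round(float(np.median(q[k][:,2])*1000),1) if k.any() else None)
    print(round(w,3),r)
```

```text
-0.04 [4.5, 4.9, 4.0, 4.3, 4.3, 5.4, 18.3, 19.2, 18.9, 18.5, 4.5]
-0.03 [4.4, 4.5, 4.5, 4.2, 3.8, 3.9, 18.0, 19.5, 18.2, 18.8, 4.6]
-0.02 [4.4, 4.5, 4.5, 5.3, 5.2, 6.1, 17.7, 19.2, 19.0, 17.6, 4.4]
-0.01 [4.4, 4.8, 18.7, 19.3, 19.7, 17.8, 18.3, 18.7, 18.9, 18.1, 4.2]
0.0 [4.3, 5.4, 18.8, 19.1, 18.9, 17.6, 17.5, 19.4, 19.7, 18.1, 5.8]
0.01 [4.2, 4.2, 15.9, 17.1, 17.1, 16.6, 18.0, 18.8, 18.7, 16.3, 3.7]
0.02 [5.0, 4.3, 3.8, 3.8, 3.4, 16.5, 18.9, 18.4, 18.3, 14.5, 4.0]
0.03 [3.5, 3.9, 3.7, 4.0, 3.2, 15.4, 18.4, 19.1, 18.8, 14.6, 4.1]
```

All four tops are level at about 19–20 mm, so the chunks are flat.

```bash
python3 -c "
from plant import env
print(env.job_done())"
```

```text
the job is handed in; nothing more can be done
None
```

The job is handed in: all four chunks measured flat on the tray floor, and the tamper stands upright and released on the worktop, clear of the tray, with about 18 s of the 38 s used.

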